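# Put the feeding kit away behind the keeper bar

### The arm

A 6-joint arm with a two-finger parallel gripper is mounted at the origin on the work surface. World frame = base frame: x ahead of the robot, y to its left, z up, the work surface at z = 0. Lengths are in mm, angles in rad, forces in N, time in s.
With the tool pointing down it reaches from about 350 to 975 mm from the base axis. Payload 7.1 kg.
Tool frame: the origin (TCP) lies at the very end of the fingers, on their centre line; the grasp point (between the pads) lies 19 mm behind it; z points along the fingers, y is the line along which they close (so a half turn about z gives the same grasp; the last joint's range is limited). The gripper opens to 88 mm and grips with 3 to 60 N. Pads are 20 mm wide; open, the fingers measure 115 mm over their backs; the gripper's body (75 mm by 178 mm) begins 61 mm behind the grasp point.
Start: joints at [-1.335, 0.423, 1.63, -0, 1.089, -0.019], TCP at [157.551, -604.799, 222.675] pointing down, gripper open.
Joint ranges: [-3, 3], [-0.9, 2.11], [0.09, 2.58], [-1.31, 4.45], [0.11, 2.69], [-2.54, 2.54]. Speed limits (rad/s): [2.39, 2.39, 3.01, 3.14, 3.14, 3.14].

### API

Orientations are given as a rotation vector (axis times angle).
In Python, from workcell import ctrl, optics gives the robot as it stands.
- The arm moves only by the shell command python3 -m jog 'ROWS'. ROWS is JSON, a list of rows, each a list of 7 numbers: the shift along the tool's x, y, z in units of 40 mm (1.0 is 40 mm), then the turn, a rotation vector about the tool's x, y, z in units of 6 degrees (1.0 is 6 degrees), then the opening, from 0 (shut) to 1 (fully open). A call has 1 to 20 rows; each row shifts and turns the commanded pose from where the row before left it, along the tool's axes as they then stand; what a row does not reach is not made up. A row lasts 1/10 s, in which the tool goes at most 50 mm and 8.59 degrees, less where a joint would pass 70% of its speed; a pose out of reach is approached as far as the arm can. A call is refused whole if a number of a shift passes 1 or a number of a turn 1, either way. A call with a gripper value outside its range is refused whole. The fingers move at their own pace and stop on an object; the grip force is fixed at half the most. Time passes only in rows, so rows that do not move let the fingers close. It gives the time, the measured TCP pose, the force, the opening and the grip force at its end, in the units of the state.
- ctrl.get_obs(): the state, without advancing time (a new reading comes with each control period).
- optics.get_image(name): name is "side" or "top"; returns the picture (400x640x3 uint8, red, green, blue); there is no depth.
- optics.camera_model(name): a dict with "fov_y" (degrees; the focal length in pixels is half the picture's height over the tangent of half this angle, whatever the lens; pixels are square), "cx", "cy" (the principal point, pixels), "view" (4x4, takes a point from world to camera coordinates). Camera axes: x right, y up, looking along -z (the intrinsics and any distortion apply to the point x, -y, -z); pixel columns grow to the right and rows downward; lengths in mm; the calibration is good to about 2 mm. A picture is of the moment at which its call begins. camera_model takes no time and is no camera call.
- ctrl.close_job(): hands the job in; it is judged then, once.
Trained networks look in the newest picture that a camera, given by its name, has taken for a name from the list of things; names that differ only in an ending like _2 or _b are one class to them, and where a whole thing is asked for, a point or a joint stands for the part that bears it (a point fixed in the world has none). Each returns a list of dicts, best first, with "conf" (0 to 1); they miss things now and then, are a little off and sometimes report something else, mostly with a low value. They report only what shows in the picture. A call takes as long as a camera call. They do not tell look-alikes from the thing itself.
- optics.masks_of(target, camera): "pixels" (400x640 bool, what is visible of it) and "extent" ([centre column, centre row, width, height] in pixels, round what is visible of it).
The state is a dict: "t": time; "qpos": joint angles; "qvel": joint speeds; "joint_torque": joint torques, N m; "ee_pos": TCP position; "orientation": TCP orientation; "ft_force": force on the tool from outside, world axes, zero at the start; "moment": the same for the moment, N m; "width": finger opening in mm; "grasp_force": force on a finger pad.
Only numpy, scipy, OpenCV 4.12 (cv2) and the standard library are available. Lean on these libraries where they do the work, as an engineer would, in place of code of your own. Each camera call takes 0.05 s, during which the arm holds its last target. There are 200 camera calls.

### The job

Put the feeding kit away. First swing the stiff lamp arm away from you until it points straight back beside the pine caddy, and leave it there; then, with the keeper bar still open, slide the supplement jar and the ramekin upright into the caddy, each fully home in the bay it stands in front of; last, swing the keeper bar shut across the bays until it clicks into its detent. Leave everything else on the shelf where it is.

Things in the scene. Friction and masses are not known exactly. Their poses are not given: they have to be found in the camera images.
- caddy: Fixed floorless pine caddy, 60 mm high; things slide in on the shelf top. Origin at its middle, z = 0; own x points to its back, away from the robot, y to its left. Walls 12 mm thick at y = -110, 0, +110 mm, from x = -50 to +35; inner face of the back wall at x = +35. So two bays 98 mm wide, 85 mm deep, centred at y = -55 and +55, open to -x.
- catch_nose (a point): Spring plunger of the keeper's detent, 56 mm above the shelf at x = -65, y = -98 mm of the caddy, on the inner side of a fixed steel block (18 mm deep, 30 mm wide, 72 mm high) before the right wall's end.
- keeper (a joint): Keeper bar's hinge angle, rad: 0 = shut, the bar across both bays along the caddy's -y; grows as it opens towards the robot: at 1.57 it points along the caddy's -x, at 2.4 out to the front left. Range 0 to 2.6. Turns easily, stays where left; near 0.05 its end must be pushed past the spring plunger (about 3 N at the tip, crest at 0.036), then it rests at 0.
- keeper_hinge (a point): On the keeper's upright hinge axis (18 mm barrel, top at 76 mm), 56 mm above the shelf, at x = -58, y = +110 mm of the caddy. The bar is a steel flat 6 mm thick, z 45 to 67 mm, reaching 205 mm from this axis to its round end. Axes turn with the bar: -y runs along it, -x is its outer face, pushed for shutting.
- keeper_tip (a point): Round free end of the keeper bar, 200 mm from the hinge axis, 56 mm above the shelf.
- lamp_arm (a joint): Angle of the stiff lamp arm about its upright pivot, rad: 0 = the arm points along the caddy's +y, its head hanging over the bays' front; it grows as the arm swings away from the robot (clockwise from above); at 1.57 it points straight back, along the caddy's +x. Range -0.8 to 2.1. It needs about 3 to 5 N at mid-arm and stays where it is left.
- lamp_pivot (a point): Point on the lamp arm's upright pivot axis at the arm's height, 205 mm above the shelf, on a fixed 18 mm post with an 84 mm round foot, right of the caddy. The arm is a level round rod of 14 mm diameter. Axes turn with the arm: +y runs along it.
- lamp_head (a point): Point at the arm's height above the middle of the lamp head, 190 mm from the pivot. The head is a white cone shade 68 mm in diameter hanging from 205 down to 141 mm above the shelf.
- jar: Clear acrylic jar with a red screw lid, 68 mm in diameter, 95 mm high, upright and loose on the shelf in front of one of the bays. Origin at the centre of its underside.
- ramekin: White ceramic ramekin, 68 mm in diameter, 45 mm high, open at the top, upright and loose on the shelf in front of the other bay. Origin at the centre of its underside.
- dish: Bystander: shallow terracotta feeding dish, 132 mm in diameter, 30 mm high, front right of the lamp foot. Origin at the centre of its underside.
- tongs: Bystander: steel tongs lying flat front left of the caddy, 200 mm long (own x), 42 mm wide, 15 mm high; under the open keeper bar, which passes above them. Origin on the shelf at mid-length.
- scoop: Bystander: green plastic scoop left of the caddy, 160 mm long (own x), 50 mm wide, 35 mm high. Origin on the shelf at mid-length.
- tin: Bystander: round tin behind the caddy, 68 mm in diameter, 75 mm high.
- dropper: Bystander: small brown dropper bottle behind the caddy, 44 mm in diameter, 100 mm high.
- beaker: Bystander: small steel cup far left of the caddy, 68 mm in diameter, 55 mm high.
- lidbox: Bystander: fixed plastic box with a shut hinged lid, 114 x 89 mm, 61 mm high, right of the lamp's foot and farther back. Origin at the centre of its underside.
Things that resemble listed ones, but are neither listed nor needed, are in the scene too. What is shaped like the ramekin but purple or turquoise is not meant.

How it is judged:
By the outcome, as a careful person would: the job done as asked, in the order asked, and still so for the second after the job is handed in, with the robot touching nothing.
It also fails if it takes over 72 s, if anything falls off the work surface, if the arm or the gripper's body presses on something with over 40 N, if the wrist force passes 120 N, or if a joint passes its speed limit or range.

## Working session

There is one attempt and no reset: what is moved stays moved. The work goes in short steps, Python scripts to look and compute and a shell command to move; the robot and the scene stay as the last step left them, time stands still between calls to the robot, and variables do not carry over. Pictures are saved under pics/ and viewed, at most 10 in all, crops included, and the job is handed in when it is done.

```bash
mkdir -p pics; ls
python3 - <<'E'
from workcell import ctrl, optics
import cv2, numpy as np
for n in("side","top"):
    im=optics.get_image(n); cv2.imwrite(f"pics/{n}0.png",cv2.cvtColor(im,cv2.COLOR_RGB2BGR))
    m=optics.camera_model(n); print(n,{k:(np.round(v,3).tolist()) if k=='view' else v for k,v in m.items()})
o=ctrl.get_obs();print(o)
E
```

```text
pics
side {'fov_y': 53.72368799832452, 'cx': 323.83330696038837, 'cy': 198.96776427495627, 'view': [[-0.837, -0.548, 0.004, 493.066], [0.364, -0.55, 0.752, -269.589], [-0.409, 0.631, 0.659, -913.725], [0.0, 0.0, 0.0, 1.0]]}
top {'fov_y': 52.78780059924395, 'cx': 321.36538896602883, 'cy': 198.36494784997788, 'view': [[-0.002, -1.0, 0.019, 46.572], [0.996, 0.0, 0.094, -536.044], [-0.094, 0.02, 0.995, -1183.652], [0.0, 0.0, 0.0, 1.0]]}
{'t': 0.1, 'qpos': array([-1.33497637e+00,  4.23751716e-01,  1.63060943e+00,  1.71529394e-05,
        1.08857278e+00, -1.89918821e-02]), 'qvel': array([-9.67341017e-04, -1.26169718e-03, -9.76243105e-04,  1.95205637e-03,
       -1.76870833e-06,  5.83584337e-04]), 'joint_torque': array([-1.61640135e-03, -5.45615244e+01, -2.74324143e+01,  6.43585646e-02,
        1.87732227e-02, -1.08706533e-05]), 'ee_pos': array([ 157.45840448, -604.32946982,  221.98898357]), 'orientation': array([-3.11480690e+00, -3.98993500e-01,  2.04156752e-04]), 'ft_force': array([ 0.52021933, -0.04038631, -0.15593083]), 'moment': array([ 0.01217734, -0.01721262,  0.01413711]), 'grasp_force': 0.0, 'width': 87.41785962752134}
```

View pics/top0.png

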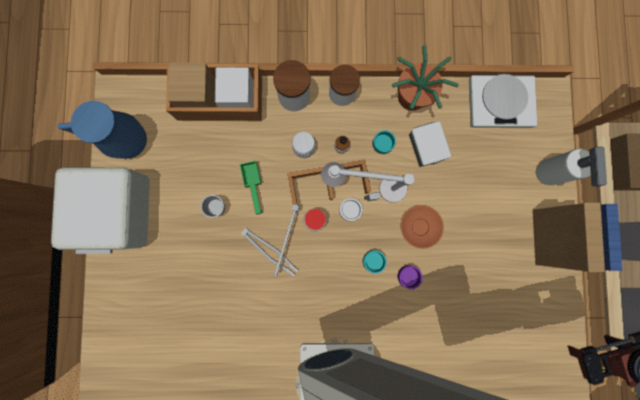

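View pics/side0.png

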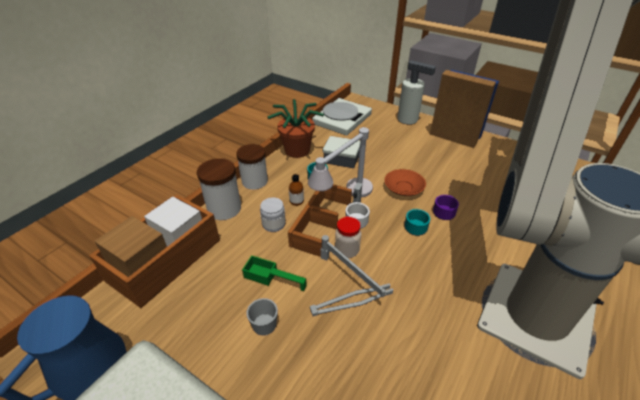

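```bash
cat > h.py <<'E'
from workcell import ctrl, optics
import cv2, numpy as np
from scipy.optimize import least_squares
M={n:optics.camera_model(n) for n in("side","top")}
def proj(P,n):
    m=M[n];V=np.array(m['view']);P=np.atleast_2d(P);c=P@V[:3,:3].T+V[:3,3]
    f=200/np.tan(np.radians(m['fov_y']/2));return np.c_[m['cx']-f*c[:,0]/c[:,2],m['cy']+f*c[:,1]/c[:,2]]
def ray(uv,n,z):
    m=M[n];V=np.array(m['view']);f=200/np.tan(np.radians(m['fov_y']/2))
    d=V[:3,:3].T@np.array([(uv[0]-m['cx'])/f,-(uv[1]-m['cy'])/f,-1]);o=-V[:3,:3].T@V[:3,3]
    return o+d*(z-o[2])/d[2]
def cyl(x,y,D,h,z0=0):
    a=np.linspace(0,2*np.pi,48,endpoint=False);c=np.c_[x+D/2*np.cos(a),y+D/2*np.sin(a)]
    return np.vstack([np.c_[c,0*a+z0],np.c_[c,0*a+z0+h]])
def ext(uv): lo,hi=uv.min(0),uv.max(0);return np.r_[(lo+hi)/2,hi-lo]
def fitcyl(e,n,D,h):
    """e: extent"""
    p=ray(e[:2],n,h/2)[:2]
    return least_squares(lambda p:(ext(proj(cyl(*p,D,h),n))-e)[:2],p).x
def crop(n,name,c0,c1,r0,r1,s,pts=()):
    im=cv2.cvtColor(optics.get_image(n),cv2.COLOR_RGB2BGR)[r0:r1,c0:c1]
    im=cv2.resize(im,None,fx=s,fy=s,interpolation=cv2.INTER_CUBIC)
    for poly in pts:
        q=((proj(poly,n)+.5-[c0,r0])*s).astype(int)
        cv2.polylines(im,[q],False,(255,0,255),1)
    cv2.imwrite(f"pics/{name}.png",im)
E
python3 - <<'E'
from h import *
np.set_printoptions(precision=1,suppress=True)
D=dict(jar=(68,95),ramekin=(68,45),dish=(132,30),tin=(68,75),dropper=(44,100),beaker=(68,55))
for t in list(D)+['caddy','keeper','lamp_arm','keeper_hinge','lamp_head','tongs','scoop','lidbox']:
  for n in("top","side"):
    if n=='side' and t in('tongs','scoop','lidbox'):continue
    for r in optics.masks_of(t,n)[:4]:
      if r['conf']<.3: continue
      e=np.array(r['extent']);print(t,n,round(r['conf'],2),e,fitcyl(e,n,*D[t]) if t in D else ray(e[:2],n,56))
      if t in('caddy','keeper','lamp_arm'):
        np.save(f"{t}_{n}.npy",r['pixels'])
crop("top","top1",230,430,130,280,4)
E
```

```text
jar top 0.59 [316.4 220.7  23.2  21.8] [466.9  61.6]
jar top 0.57 [287.3 240.5  23.8  67.4] [411.4 144.4]
jar side 0.82 [346.8 237.2  27.1  41.4] [473.3  70. ]
ramekin top 0.88 [410.2 276.2  22.8  24. ] [ 305.5 -216.1]
ramekin top 0.86 [352.5 211.4  24.8  21.7] [496.5 -46.5]
ramekin top 0.73 [374.2 263.4  24.2  25.7] [ 343.3 -109.7]
ramekin top 0.62 [382.9 140.6  25.1  25.3] [ 713.  -141.5]
ramekin side 0.79 [443.4 207.6  24.3  24.5] [ 308.7 -210. ]
ramekin side 0.57 [417.1 222.   28.7  29.2] [ 349.1 -111.3]
ramekin side 0.55 [355.6 213.2  20.7  25.3] [511.5 -47.3]
dish top 0.81 [422.8 227.2  43.8  41.7] [ 449.7 -259.2]
dish side 0.89 [404.9 181.3  39.6  30.5] [ 458.7 -272.2]
tin top 0.59 [305.4 145.6  23.4  26.1] [692.8  93.4]
tin side 0.89 [276.4 215.7  26.7  40.4] [683.1  98.1]
tin side 0.35 [352.2 266.4  59.7  59.7] [416.6 138.4]
dropper top 0.66 [268.6 252.4  55.9  42.5] [377.8 198.4]
dropper top 0.59 [341.7 145.7  14.4  18.6] [689.8 -13. ]
dropper side 0.93 [296.8 188.4  15.1  30.7] [696.3 -17.3]
beaker top 0.91 [213.4 205.5  22.5  27.6] [513.7 366.2]
beaker side 0.57 [259.4 31
[... 494 characters left out ...]
.8 158.   59.3  62.2] [ 670.5 -212.7   56. ]
keeper_hinge top 0.78 [287.4 241.4  22.3  70.5] [408.3 145.1  56. ]
keeper_hinge top 0.71 [213.7 206.5  21.6  27.2] [509.4 359.2  56. ]
keeper_hinge top 0.58 [351.  211.2  24.2  22.9] [495.5 -39.6  56. ]
keeper_hinge side 0.97 [352.9 268.1  62.9  62.5] [405. 155.  56.]
lamp_head top 0.73 [350.5 210.2  24.3  21.6] [498.5 -38.1  56. ]
lamp_head top 0.57 [368.3 175.4  90.6  26.9] [601.1 -91.5  56. ]
lamp_head side 0.95 [338.2 158.4  62.3  64.2] [ 671.  -209.7   56. ]
tongs top 0.56 [270.9 252.5  54.4  46.7] [376.6 192.3  56. ]
scoop top 0.81 [250.8 184.9  24.7  55.2] [572.6 252.9  56. ]
lidbox top 0.81 [429.6 142.3  40.4  38.5] [ 700.8 -275.6   56. ]
```

View pics/top1.png

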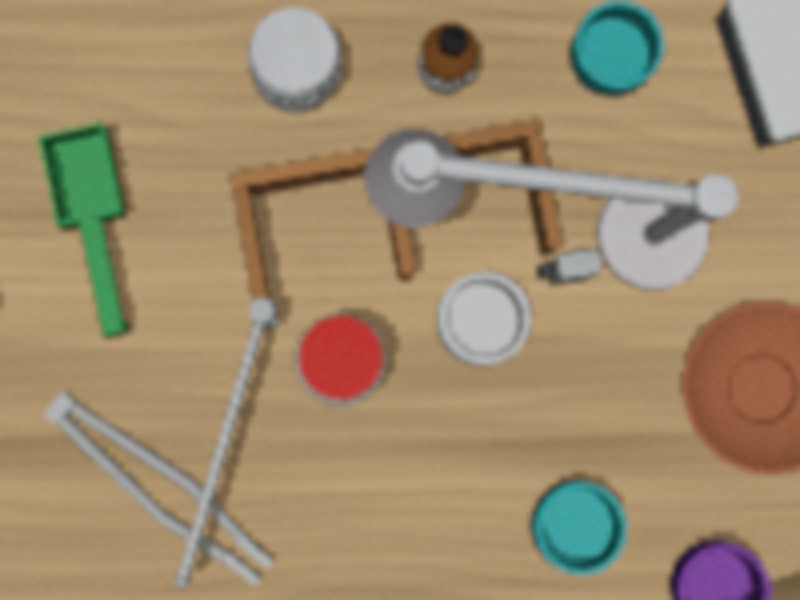

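```bash
cat >> h.py <<'E'
def C2W(p,pt):
    x,y,th=p;pt=np.atleast_2d(np.array(pt,float));c,s=np.cos(th),np.sin(th)
    return np.c_[x+c*pt[:,0]-s*pt[:,1],y+s*pt[:,0]+c*pt[:,1],pt[:,2]]
def box(x0,x1,y0,y1,z): return [[x0,y0,z],[x1,y0,z],[x1,y1,z],[x0,y1,z],[x0,y0,z]]
E
python3 - <<'E'
from h import *
np.set_printoptions(precision=2,suppress=True)
mp=np.array([[47,116,60],[47,-116,60],[-58,110,76],[-50,-110,60],[-50,0,60]])
uv=np.array([[232,178],[540,122],[262,312],[552,250],[405,277]])/4+[230,130]-.5
f=lambda p:(proj(C2W(p[:3],mp),'top')-uv).ravel()
r=least_squares(f,[550,0,.15]);p=r.x;print(p,r.fun)
pv=ray(np.array([716,196])/4+[229.5,129.5],'top',212);hd=ray(np.array([418,163])/4+[229.5,129.5],'top',212)
print(pv,hd,np.linalg.norm(pv-hd))
R=lambda w:(np.array([[np.cos(p[2]),np.sin(p[2])],[-np.sin(p[2]),np.cos(p[2])]])@(np.array(w)[:2]-p[:2]))
d=R(hd)-R(pv);print('caddy frame pivot',R(pv),'lamp angle',np.arctan2(d[0],d[1]))
t=ray(np.array([182,582])/4+[229.5,129.5],'top',67);h=C2W(p,[-58,110,56])[0];dd=R(t)-R(h);print('tip',t,'hinge',h,'len',np.linalg.norm(dd),'ang',np.arctan2(-dd[0],-dd[1]))
for nm,c,hh,D in(('jar',(340,358),95,0),('ram',(483,318),45,0)):
    w=ray(np.array(c)/4+[229.5,129.5],'top',hh);print(nm,w,R(w))
print('jar side',R([473,70]),'ram side',R([511,-47]))
np.save('p.npy',p)
P=[C2W(p,box(35,47,-116,116,60)),C2W(p,box(-50,35,-116,-104,60)),C2W(p,box(-50,35,-6,6,60)),C2W(p,box(-50,35,104,116,60)),C2W(p,box(-74,-56,-98,-128,72)),C2W(p,box(-58,-58,110,110,76)),np.array([pv,hd]),np.array([h,t])]
crop('side','side1',230,430,130,330,3,P)
E
```

```text
[580.34  26.2    0.18] [-0.97 -0.67 -0.19 -0.26 -0.56  0.36  1.    0.35  0.74  0.17]
[ 569.39 -172.88  212.  ] [590.39  17.53 212.  ] 191.56347063488002
caddy frame pivot [ -45.75 -194.05] lamp angle 0.28645480977380094
tip [313.72 178.91  67.  ] hinge [503.92 124.3   56.  ] len 197.88626805355835 ang 2.0270133801688637
jar [471.2   66.97  95.  ] [-100.29   59.31]
ram [502.73 -38.44  45.  ] [-87.76 -50.  ]
jar side [-97.98  61.98] ram side [-81.12 -59.88]
```

View pics/side1.png

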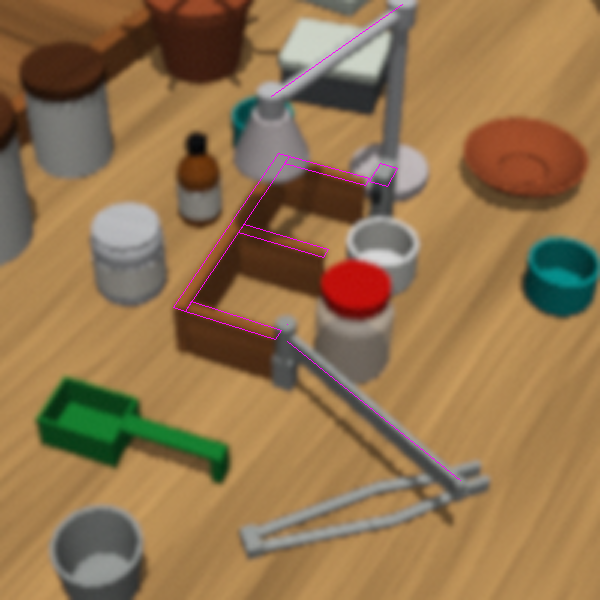

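```bash
cat >> h.py <<'E'
from scipy.spatial.transform import Rotation as Ro
def st():
    o=ctrl.get_obs();R=Ro.from_rotvec(o['orientation']).as_matrix();return o,R
def to(x,y,z,yaw,verbose=1):
    """total shift (units, current tool axes) and turn about tool z (units) to reach target"""
    o,R=st();d=(R.T@(np.array([x,y,z])-o['ee_pos']))/40
    psi=np.arctan2(R[1,0],R[0,0]);t=-np.degrees((yaw-psi+np.pi)%(2*np.pi)-np.pi)/6
    print('shift',d.round(3),'mm',round(40*np.linalg.norm(d)),'turn',round(t,3),'psi',round(psi,4),'pos',o['ee_pos'].round(1),'tilt',np.degrees(np.arccos(-R[2,2])).round(2))
p=np.load('p.npy') if __import__('os').path.exists('p.npy') else None
def cto(x,y,z,yaw=0): w=C2W(p,[x,y,z])[0]; to(*w,yaw+p[2])
E
python3 -c "
from h import *
to(580,-73.5,250,1.465)"
python3 -m jog '[[0.714,-0.536,-0.7,0,0,0,1],[0.714,-0.536,0,0,0,0,1],[0.714,-0.536,0,0,0,0,1],[0.714,-0.536,0,0,0,0,1],[0.714,-0.536,0,0,0,0,1],[0.714,-0.536,0,0,0,0,1],[0.714,-0.536,0,0,0,0,1],[0.714,-0.536,0,0,0,0,1],[0.714,-0.536,0,0,0,0,1],[0.714,-0.536,0,0,0,0,1],[0.714,-0.536,0,0,0,0,1],[0.714,-0.536,0,0,0,0,1],[0.714,-0.536,0,0,0,0,1],[0.714,-0.536,0,0,0,0,1],[0.714,-0.536,0,0,0,0,1],[0.714,-0.536,0,0,0,0,1],[0.714,-0.536,0,0,0,0,1],[0.714,-0.536,0,0,0,0,1],[0.714,-0.536,0,0,0,0,1]]'
python3 -m jog '[[0,0,0,0,0,-0.963,1],[0,0,0,0,0,-0.963,1],[0,0,0,0,0,-0.963,1],[0,0,0,0,0,-0.963,1],[0,0,0,0,0,-0.963,1],[0,0,0,0,0,-0.963,1],[0,0,0,0,0,-0.963,1],[0,0,0,0,0,-0.963,1],[0,0,0,0,0,-0.963,1],[0,0,0,0,0,-0.963,1],[0,0,0,0,0,-0.963,1],[0,0,0,0,0,-0.963,1],[0,0,0,0,0,0,1],[0,0,0,0,0,0,1]]'
python3 - <<'E'
from h import *
to(580,-73.5,186,1.465)
E
```

```text
shift [ 13.568 -10.192  -0.683] mm 679 turn -11.557 psi 0.2548 pos [ 157.6 -604.8  222.7] tilt 0.0
t: 3.35
ee_pos: [580.8, -72.5, 250.8]
orientation: [3.116, 0.399, 0.0]
ft_force: [0.5, 0.0, 0.6]
width: 87.7
grasp_force: 0.0
t: 4.75
ee_pos: [580.0, -73.8, 250.7]
orientation: [-2.339, -2.098, -0.0]
ft_force: [-0.4, 0.4, -0.4]
width: 88.2
grasp_force: 0.0
shift [ 0.007 -0.     1.617] mm 65 turn -0.026 psi 1.4623 pos [580.  -73.8 250.7] tilt 0.0
```

```bash
python3 -m jog '[[0,0,0.4,0,0,0,1],[0,0,0.4,0,0,0,1],[0,0,0.4,0,0,0,1],[0,0,0.4,0,0,0,1],[0,0,0,0,0,0,1],[0,0,0,0,0,0,0],[0,0,0,0,0,0,0],[0,0,0,0,0,0,0],[0,0,0,0,0,0,0],[0,0,0,0,0,0,0],[0,0,0,0,0,0,0],[0,0,0,0,0,0,0]]'
python3 -m jog '[[-0.014,0.26,0,0,0,1,0],[-0.014,0.26,0,0,0,1,0],[-0.014,0.26,0,0,0,1,0]]'
```

```text
t: 5.95
ee_pos: [580.0, -73.8, 186.8]
orientation: [2.336, 2.101, 0.0]
ft_force: [-0.8, -0.2, -0.2]
width: 35.4
grasp_force: 0.0
t: 6.25
ee_pos: [609.3, -81.3, 186.4]
orientation: [-2.637, -1.703, 0.002]
ft_force: [-4.3, 1.2, 2.3]
width: 13.1
grasp_force: 30.0
```

```bash
python3 -m jog '[[-0.014,0.26,0,0,0,1,0],[-0.014,0.26,0,0,0,1,0],[-0.014,0.26,0,0,0,1,0],[-0.014,0.26,0,0,0,1,0],[-0.014,0.26,0,0,0,1,0],[-0.014,0.26,0,0,0,1,0],[-0.014,0.26,0,0,0,1,0],[-0.014,0.26,0,0,0,1,0],[-0.014,0.26,0,0,0,1,0],[0,0.07,0,0,0,0.24,0],[0,0,0,0,0,0,0],[0,0,0,0,0,0,0],[0,0,0,0,0,0,0]]'
python3 - <<'E'
from h import *
to(667.5,-155,186,p[2])
o,R=st(); w=o['ee_pos'];pv=np.array([569.4,-172.9]);d=w[:2]-pv;print(np.linalg.norm(d),np.arctan2(d[1],d[0])-p[2])
crop("top","top2",230,430,130,280,4,[C2W(p,box(35,47,-116,116,60)),C2W(p,[[-45.75,-194,205],[144,-194,205]])])
E
```

```text
t: 7.55
ee_pos: [667.5, -155.2, 186.4]
orientation: [3.128, 0.29, 0.001]
ft_force: [3.7, -2.0, -5.1]
width: 13.2
grasp_force: 30.0
shift [ 0.001 -0.005  0.01 ] mm 0 turn 0.077 psi 0.1846 pos [ 667.5 -155.2  186.4] tilt 0.05
99.67612370919616 0.002015961326838095
```

View pics/top2.png

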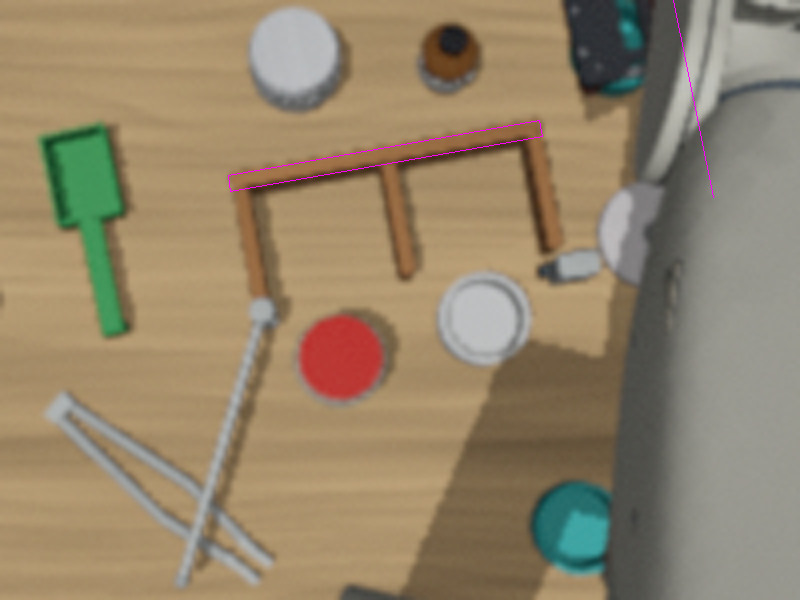

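```bash
python3 -m jog '[[0,0,0,0,0,0,0.6],[0,0,0,0,0,0,0.6],[0,0,0,0,0,0,0.6],[0,0,0,0,0,0,0.6],[0,0,0,0,0,0,0.6],[0,0,-0.5,0,0,0,0.6],[0,0,-0.5,0,0,0,0.5],[0,0,-0.5,0,0,0,0.4],[0,0,-0.5,0,0,0,0.4],[0,0,0,0,0,0,0.4],[0,0,0,0,0,0,0.4]]'
python3 - <<'E'
from h import *
cto(-165,59.5,260); cto(-165,59.5,32)
E
```

```text
t: 8.7
ee_pos: [667.2, -155.0, 266.5]
orientation: [3.128, 0.287, 0.0]
ft_force: [-1.3, 0.6, -0.1]
width: 35.8
grasp_force: 0.0
shift [-5.425 -6.365  0.161] mm 335 turn 0.064 psi 0.1832 pos [ 667.2 -155.   266.5] tilt 0.02
shift [-5.426 -6.366  5.861] mm 409 turn 0.064 psi 0.1832 pos [ 667.2 -155.   266.5] tilt 0.02
```

```bash
python3 -m jog '[[-0.493,-0.579,0,0,0,0,0.4],[-0.493,-0.579,0,0,0,0,0.4],[-0.493,-0.579,0,0,0,0,0.4],[-0.493,-0.579,0,0,0,0,0.4],[-0.493,-0.579,0,0,0,0,0.4],[-0.493,-0.579,0,0,0,0,0.4],[-0.493,-0.579,0,0,0,0,0.4],[-0.493,-0.579,0,0,0,0,0.4],[-0.493,-0.579,0,0,0,0,0.4],[-0.493,-0.579,0,0,0,0,0.4],[-0.493,-0.579,0,0,0,0.06,0.4],[0,0,0.7,0,0,0,0.4],[0,0,0.7,0,0,0,0.4],[0,0,0.7,0,0,0,0.4],[0,0,0.7,0,0,0,0.4],[0,0,0.7,0,0,0,0.4],[0,0,0.7,0,0,0,0.4],[0,0,0.7,0,0,0,0.4],[0,0,0.7,0,0,0,0.4],[0,0,0.25,0,0,0,0.4]]'
python3 - <<'E'
from h import *
cto(-165,59.5,32)
crop("top","top3",230,430,130,280,4,[C2W(p,box(35,47,-116,116,60)),C2W(p,[[-45.75,-194,205],[144,-194,205]])])
cto(-100,59.5,32);cto(-38,59.5,32)
E
```

```text
t: 10.7
ee_pos: [405.0, 55.7, 30.0]
orientation: [3.129, 0.278, -0.009]
ft_force: [-0.4, 0.2, -0.1]
width: 35.5
grasp_force: 0.0
shift [ 0.062  0.008 -0.051] mm 3 turn 0.003 psi 0.1769 pos [405.   55.7  30. ] tilt 0.33
shift [ 1.685  0.008 -0.063] mm 67 turn 0.003 psi 0.1769 pos [405.   55.6  29.9] tilt 0.34
shift [ 3.235  0.008 -0.072] mm 129 turn 0.003 psi 0.1769 pos [405.   55.6  29.9] tilt 0.34
```

View pics/top3.png

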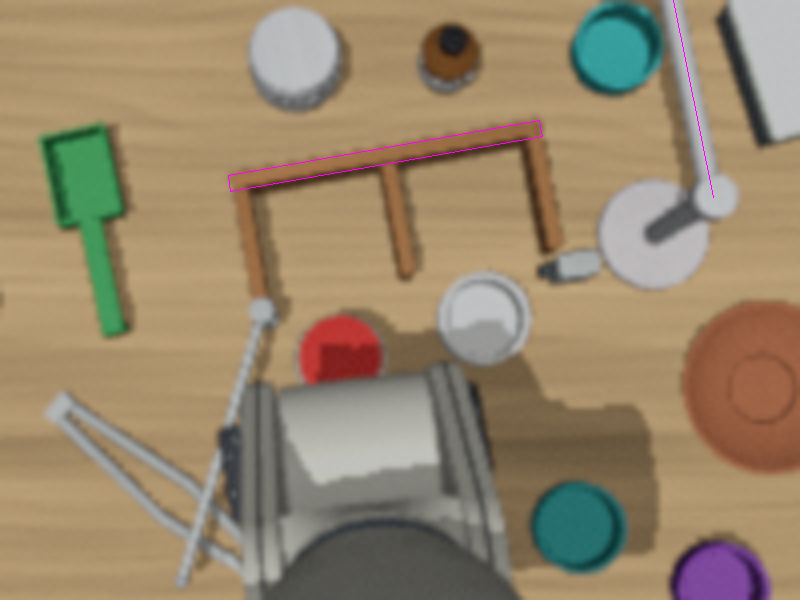

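```bash
python3 -m jog '[[0.15,0,-0.05,0,0,0,0.4],[0.15,0,0,0,0,0,0.4],[0.15,0,0,0,0,0,0.4],[0.15,0,0,0,0,0,0.4],[0.15,0,0,0,0,0,0.4],[0.15,0,0,0,0,0,0.4],[0.15,0,0,0,0,0,0.4],[0.15,0,0,0,0,0,0.4],[0.15,0,0,0,0,0,0.4],[0.15,0,0,0,0,0,0.4],[0.15,0,0,0,0,0,0.4],[0.15,0,0,0,0,0,0.4],[0.15,0,0,0,0,0,0.4],[0.15,0,0,0,0,0,0.4],[0.15,0,0,0,0,0,0.4],[0.15,0,0,0,0,0,0.4],[0.15,0,0,0,0,0,0.4],[0.15,0,0,0,0,0,0.4],[0.1,0,0,0,0,0,0.4],[0,0,0,0,0,0,0.4]]'
python3 - <<'E'
from h import *
cto(-38,59.5,32)
crop("top","top4",230,430,130,280,4,[C2W(p,box(-50,35,6,104,60))])
E
```

```text
t: 12.75
ee_pos: [518.6, 75.8, 34.7]
orientation: [-3.129, -0.278, -0.001]
ft_force: [-1.1, -0.2, 0.7]
width: 35.5
grasp_force: 0.9
shift [0.352 0.005 0.067] mm 14 turn 0.003 psi 0.1769 pos [518.6  75.8  34.7] tilt 0.05
```

View pics/top4.png

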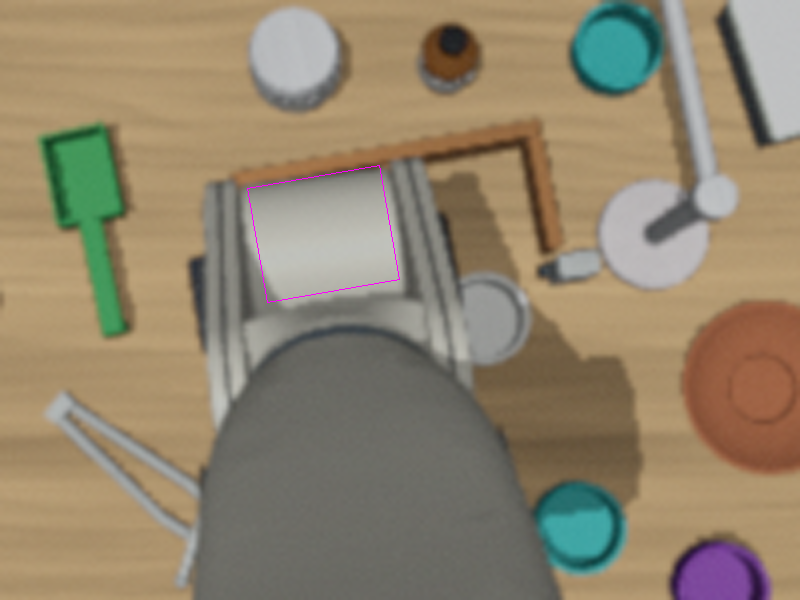

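```bash
python3 -m jog '[[0.05,0,0,0,0,0,0.4],[0.05,0,0,0,0,0,0.4],[0.05,0,0,0,0,0,0.4],[0.05,0,0,0,0,0,0.4],[0.05,0,0,0,0,0,0.4]]'
python3 -m jog '[[0.05,0,0,0,0,0,0.4],[0,0,0,0,0,0,0.4]]'
python3 -m jog '[[0.05,0,0,0,0,0,0.4],[0,0,0,0,0,0,0.4]]'
python3 -c "
from h import *
cto(-38,59.5,32)"
```

```text
t: 13.3
ee_pos: [528.0, 77.4, 34.7]
orientation: [-3.129, -0.277, -0.001]
ft_force: [-2.3, -0.9, 1.5]
width: 35.2
grasp_force: 1.6
t: 13.5
ee_pos: [530.3, 77.9, 34.7]
orientation: [-3.129, -0.278, -0.001]
ft_force: [-0.9, -0.7, 0.2]
width: 35.5
grasp_force: 1.0
t: 13.7
ee_pos: [531.9, 78.1, 34.7]
orientation: [-3.129, -0.277, -0.0]
ft_force: [-2.7, -0.7, 0.3]
width: 35.2
grasp_force: 1.4
shift [0.014 0.004 0.068] mm 3 turn 0.002 psi 0.1768 pos [531.9  78.1  34.7] tilt 0.02
```

```bash
for i in 1; do python3 -m jog '[[0.04,0,0,0,0,0,0.4],[0,0,0,0,0,0,0.4]]'; python3 -m jog '[[0.04,0,0,0,0,0,0.4],[0,0,0,0,0,0,0.4]]';  python3 -m jog '[[0.04,0,0,0,0,0,0.4],[0,0,0,0,0,0,0.4]]'; done | grep -E "ee_pos|ft_f|gras"
```

```text
ee_pos: [533.5, 78.4, 34.7]
ft_force: [-1.6, 0.5, 0.2]
grasp_force: 1.4
ee_pos: [533.9, 78.5, 34.6]
ft_force: [-6.0, -1.4, 2.2]
grasp_force: 2.9
ee_pos: [533.9, 78.6, 34.4]
ft_force: [-9.8, -2.1, 8.0]
grasp_force: 5.2
```

```bash
python3 -m jog '[[-0.1,0,0,0,0,0,0.4],[-0.4,0,0,0,0,0,0.4],[-0.5,0,0,0,0,0,0.4],[-0.5,0,0,0,0,0,0.4],[-0.5,0,0,0,0,0,0.4],[-0.5,0,0,0,0,0,0.4],[-0.5,0,0,0,0,0,0.4],[0,0.5,0,0,0,0,0.4],[0,0.5,0,0,0,0,0.4],[0,0.5,0,0,0,0,0.4],[0,0.5,0,0,0,0,0.4],[0,0.5,0,0,0,0,0.4],[0,0.25,0.2,0,0,0,0.4],[0,0,0.3,0,0,0,0.4],[0,0,0,0,0,0,0.4]]'
python3 - <<'E'
from h import *
cto(-155,-51,15)
crop("top","top5",230,430,130,280,4,[C2W(p,box(-50,35,6,104,60)),C2W(p,cyl(1,59.5,68,0,95)[:48])])
E
```

```text
t: 15.8
ee_pos: [436.6, -50.1, 13.1]
orientation: [-3.129, -0.277, 0.004]
ft_force: [0.0, -0.3, 0.0]
width: 35.3
grasp_force: 0.0
shift [-0.003  0.029 -0.048] mm 2 turn -0.002 psi 0.1763 pos [436.6 -50.1  13.1] tilt 0.13
```

View pics/top5.png

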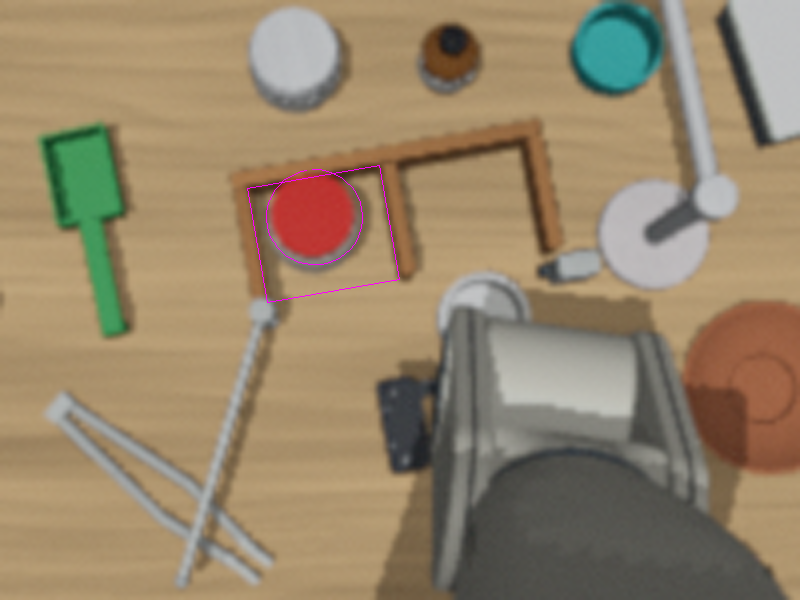

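```bash
python3 -m jog '[[0.15,0.03,-0.05,0,0,0,0.4],[0.15,0,0,0,0,0,0.4],[0.15,0,0,0,0,0,0.4],[0.15,0,0,0,0,0,0.4],[0.15,0,0,0,0,0,0.4],[0.15,0,0,0,0,0,0.4],[0.15,0,0,0,0,0,0.4],[0.15,0,0,0,0,0,0.4],[0.15,0,0,0,0,0,0.4],[0.15,0,0,0,0,0,0.4],[0.15,0,0,0,0,0,0.4],[0.15,0,0,0,0,0,0.4],[0.15,0,0,0,0,0,0.4],[0.15,0,0,0,0,0,0.4],[0.15,0,0,0,0,0,0.4],[0.15,0,0,0,0,0,0.4],[0.15,0,0,0,0,0,0.4],[0.05,0,0,0,0,0,0.4],[0.05,0,0,0,0,0,0.4],[0.05,0,0,0,0,0,0.4]]'
python3 -m jog '[[0.05,0,0,0,0,0,0.4],[0.05,0,0,0,0,0,0.4],[0,0,0,0,0,0,0.4]]'
python3 -c "
from h import *
cto(-36,-51,15)"
```

```text
t: 17.85
ee_pos: [543.6, -32.6, 16.6]
orientation: [-3.129, -0.277, 0.002]
ft_force: [-3.9, -0.6, 2.4]
width: 35.3
grasp_force: 1.9
t: 18.15
ee_pos: [548.6, -31.9, 16.7]
orientation: [3.129, 0.277, 0.001]
ft_force: [-0.6, -0.5, -0.8]
width: 35.2
grasp_force: 0.7
shift [ 0.135 -0.015  0.042] mm 6 turn 0.002 psi 0.1768 pos [548.6 -31.9  16.7] tilt 0.05
```

```bash
(python3 -m jog '[[0.05,0,0,0,0,0,0.4],[0.05,0,0,0,0,0,0.4],[0,0,0,0,0,0,0.4]]'; python3 -m jog '[[0.04,0,0,0,0,0,0.4],[0,0,0,0,0,0,0.4]]';  python3 -m jog '[[0.04,0,0,0,0,0,0.4],[0,0,0,0,0,0,0.4]]';  python3 -m jog '[[0.04,0,0,0,0,0,0.4],[0,0,0,0,0,0,0.4]]') | grep -E "ee_pos|ft_f|gras"
```

```text
ee_pos: [552.5, -31.2, 16.7]
ft_force: [-1.7, -0.2, 0.2]
grasp_force: 0.9
ee_pos: [553.3, -31.0, 16.6]
ft_force: [-4.0, 0.1, 2.6]
grasp_force: 1.9
ee_pos: [553.5, -30.9, 16.6]
ft_force: [-8.7, -3.0, 5.7]
grasp_force: 4.2
ee_pos: [553.5, -30.8, 16.5]
ft_force: [-12.0, -4.4, 10.0]
grasp_force: 6.7
```

```bash
python3 -m jog '[[-0.1,0,0,0,0,0,0.4],[-0.4,0,0,0,0,0,0.4],[-0.5,0,0,0,0,0,0.4],[-0.5,0,0,0,0,0,0.4],[-0.5,0,-0.3,0,0,0,0],[-0.5,0,-0.5,0,0,0,0],[0,0,-0.6,0,0,0,0],[0,0,-0.6,0,0,0,0],[0,0,-0.6,0,0,0,0],[0,0,-0.2,0,0,0,0],[0,0,0,0,0,0,0]]'
python3 - <<'E'
from h import *
o,R=st();e=C2W(p,[[0,0,0],[-58,110,0]])
cto(-179,203,120)
crop("top","top6",230,430,130,280,4,[C2W(p,box(-50,35,-6,-104,60)),C2W(p,cyl(1,-51,68,0,45)[:48])])
E
```

```text
t: 20.15
ee_pos: [459.8, -48.1, 129.8]
orientation: [3.129, 0.277, 0.006]
ft_force: [-0.0, 0.2, 0.1]
width: 0.4
grasp_force: 0.0
shift [-1.182 -6.375  0.232] mm 260 turn 0.003 psi 0.1769 pos [459.8 -48.1 129.8] tilt 0.24
```

View pics/top6.png

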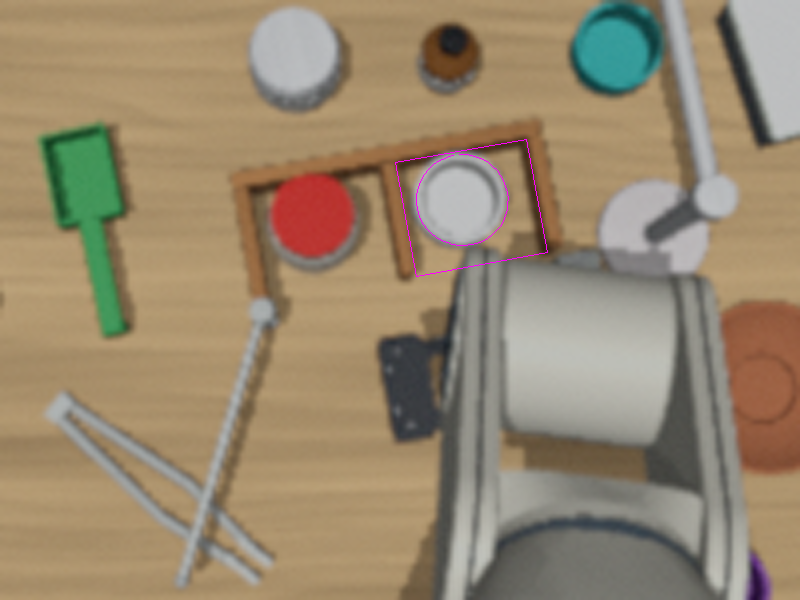

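```bash
python3 -m jog '[[-0.08,-0.51,0.05,0,0,0,0],[-0.08,-0.51,0,0,0,0,0],[-0.08,-0.51,0,0,0,0,0],[-0.08,-0.51,0,0,0,0,0],[-0.08,-0.51,0,0,0,0,0],[-0.08,-0.51,0,0,0,0,0],[-0.08,-0.51,0,0,0,0,0],[-0.08,-0.51,0,0,0,0,0],[-0.08,-0.51,0,0,0,0,0],[-0.08,-0.51,0,0,0,0,0],[0,-1,0,0,0,0,0],[0,-0.1,0,0,0,0,0],[0,0,0,0,0,0,0]]'
python3 - <<'E'
from h import *
cto(-161,194.5,46)
th=np.r_[2.0:0.1:20j]
def c(t):
    d=3+10*abs(np.cos(t))+13.5*np.sin(t);return np.array([-58-130*np.sin(t)-d*np.cos(t),110-130*np.cos(t)+d*np.sin(t)])
P=np.array([c(t) for t in th]);print(P[0],P[-1],c(0));q=np.diff(np.vstack([[-161,194.5],P]),axis=0)/40;q[:,1]*=-1;print(q.round(2).tolist())
E
```

```text
t: 21.5
ee_pos: [382.4, 191.0, 125.6]
orientation: [3.128, 0.282, -0.003]
ft_force: [-0.0, 0.1, 0.2]
width: 0.6
grasp_force: 0.0
shift [0.126 0.062 1.989] mm 80 turn 0.028 psi 0.1795 pos [382.4 191.  125.6] tilt 0.11
[-168.12002624  181.77308795] [-85.20470753 -17.92314398] [-71. -20.]
[[-0.18, 0.32], [-0.17, 0.29], [-0.14, 0.31], [-0.11, 0.33], [-0.07, 0.34], [-0.04, 0.32], [-0.01, 0.31], [0.02, 0.31], [0.05, 0.31], [0.08, 0.31], [0.12, 0.3], [0.15, 0.29], [0.18, 0.28], [0.21, 0.26], [0.24, 0.24], [0.27, 0.22], [0.29, 0.19], [0.31, 0.16], [0.33, 0.13], [0.34, 0.09]]
```

```bash
python3 -m jog '[[0.13,0.06,0.5,0,0,0,0],[0,0,0.5,0,0,0,0],[0,0,0.5,0,0,0,0],[0,0,0.49,0,0,0,0],[0,0,0,0,0,0,0],[-0.09,0.16,0,0,0,0,0],[-0.09,0.16,0,0,0,0,0],[-0.08,0.15,0,0,0,0,0],[-0.08,0.15,0,0,0,0,0],[-0.07,0.15,0,0,0,0,0],[-0.07,0.15,0,0,0,0,0],[-0.11,0.33,0,0,0,0,0],[-0.07,0.34,0,0,0,0,0],[-0.04,0.32,0,0,0,0,0],[-0.01,0.31,0,0,0,0,0],[0.02,0.31,0,0,0,0,0],[0.05,0.31,0,0,0,0,0],[0.08,0.31,0,0,0,0,0],[0.12,0.3,0,0,0,0,0],[0,0,0,0,0,0,0]]'
python3 - <<'E'
from h import *
cto(-181,60,46)
for r in optics.masks_of('keeper','top')[:2]: print(r['conf'],r['extent'])
crop("top","top7",230,430,130,280,4)
E
```

```text
t: 23.5
ee_pos: [396.6, 49.2, 47.2]
orientation: [3.129, 0.275, 0.001]
ft_force: [0.1, 0.0, -0.2]
width: 0.6
grasp_force: 0.0
shift [-0.103 -0.127  0.03 ] mm 7 turn -0.012 psi 0.1754 pos [396.6  49.2  47.2] tilt 0.05
0.49 [285.1, 242.0, 22.8, 70.6]
```

View pics/top7.png

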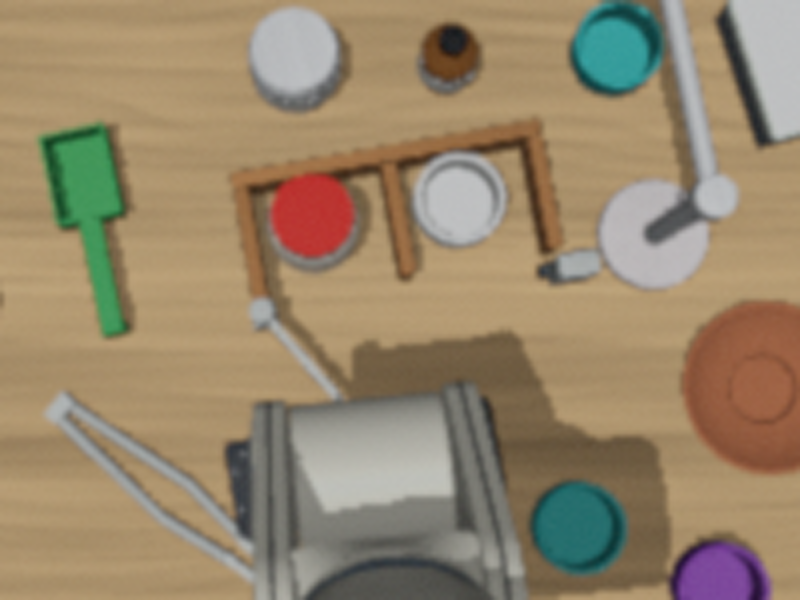

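```bash
python3 -m jog '[[0.08,0.15,0,0,0,0.01,0],[0.08,0.14,0,0,0,0,0],[0.09,0.14,0,0,0,0,0],[0.09,0.14,0,0,0,0,0],[0.1,0.13,0,0,0,0,0],[0.11,0.13,0,0,0,0,0],[0.12,0.12,0,0,0,0,0],[0.12,0.12,0,0,0,0,0],[0.13,0.11,0,0,0,0,0],[0.14,0.11,0,0,0,0,0],[0.14,0.1,0,0,0,0,0],[0.15,0.09,0,0,0,0,0],[0.15,0.08,0,0,0,0,0],[0.16,0.08,0,0,0,0,0],[0.16,0.07,0,0,0,0,0],[0.17,0.06,0,0,0,0,0],[0.17,0.05,0,0,0,0,0],[0.17,0.04,0,0,0,0,0],[0,0,0,0,0,0,0]]'
python3 - <<'E'
from h import *
cto(-71,-25,46)
E
(python3 -m jog '[[0.1,0.1,0,0,0,0,0],[0.05,0.05,0,0,0,0,0],[0,0,0,0,0,0,0]]';python3 -m jog '[[0.05,0,0,0,0,0,0],[0,0,0,0,0,0,0]]';python3 -m jog '[[0.05,0,0,0,0,0,0],[0,0,0,0,0,0,0]]') | grep -E "ee_pos|ft_f"
```

```text
t: 25.5
ee_pos: [501.8, -6.9, 47.2]
orientation: [3.129, 0.276, 0.002]
ft_force: [0.7, 0.4, 0.5]
width: 0.5
grasp_force: 0.0
shift [0.303 0.156 0.031] mm 14 turn -0.007 psi 0.1759 pos [501.8  -6.9  47.2] tilt 0.08
ee_pos: [505.3, -11.6, 46.6]
ft_force: [-6.1, 1.5, 1.9]
ee_pos: [505.6, -11.5, 46.5]
ft_force: [-9.0, -0.2, 6.5]
ee_pos: [507.2, -11.3, 46.5]
ft_force: [-9.9, -2.7, 6.3]
```

```bash
(python3 -m jog '[[0.05,0,0,0,0,0,0],[0,0,0,0,0,0,0]]';python3 -m jog '[[0.05,0,0,0,0,0,0],[0,0,0,0,0,0,0]]';python3 -m jog '[[0.05,0,0,0,0,0,0],[0,0,0,0,0,0,0]]';python3 -m jog '[[0.05,0,0,0,0,0,0],[0,0,0,0,0,0,0]]') | grep -E "ee_pos|ft_f"
python3 - <<'E'
from h import *
cto(-71,-25,46)
crop("top","top8",260,400,150,270,5,[C2W(p,[[-58,110,67],[-58,-95,67]])])
E
```

```text
ee_pos: [510.7, -10.9, 46.6]
ft_force: [-5.8, -1.2, 2.4]
ee_pos: [515.2, -10.4, 47.0]
ft_force: [-2.4, -0.6, -1.6]
ee_pos: [515.3, -10.4, 46.9]
ft_force: [-6.7, -4.1, 4.6]
ee_pos: [515.4, -10.3, 46.7]
ft_force: [-11.2, -6.3, 10.6]
shift [-0.015  0.012  0.018] mm 1 turn -0.002 psi 0.1764 pos [515.4 -10.3  46.7] tilt 0.46
```

View pics/top8.png

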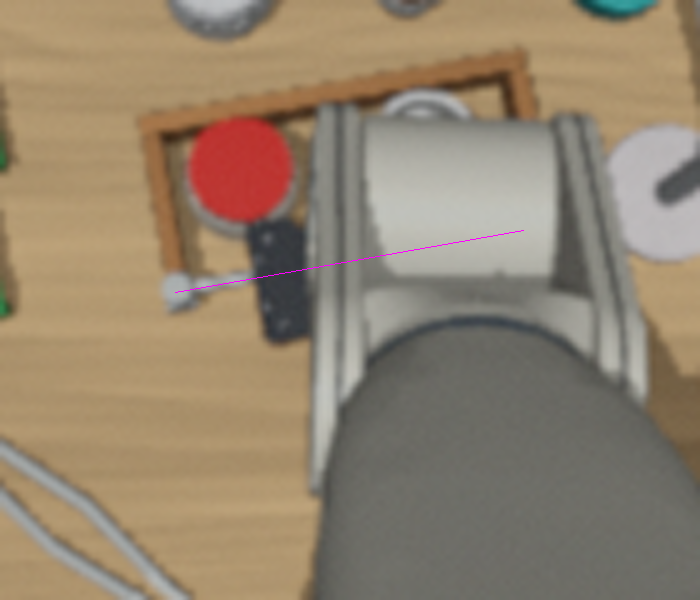

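```bash
python3 -m jog '[[-0.1,0,0,0,0,0,0],[-0.4,0,0,0,0,0,0],[-0.5,0,0,0,0,0,0],[-0.5,0,-0.5,0,0,0,0],[-0.5,0,-0.8,0,0,0,0],[0,0,-0.8,0,0,0,0],[0,0,-0.8,0,0,0,0],[0,0.9,0,0,0,0,0],[0,0.9,0,0,0,0,0],[0,0.9,0,0,0,0,0],[0,0.9,0,0,0,0,0],[0,0.9,0,0,0,0,0],[0,0,0,0,0,0,0],[0,0,0,0,0,0,0]]'
python3 - <<'E'
from h import *
np.set_printoptions(precision=1,suppress=True)
optics.get_image('top');optics.get_image('side')
D=dict(jar=(68,95),ramekin=(68,45),tin=(68,75),beaker=(68,55))
for t in ['jar','ramekin','keeper','lamp_arm','tin','beaker','tongs','scoop']:
  for n in('top','side'):
    for r in optics.masks_of(t,n)[:3]:
      if r['conf']>.45: e=np.array(r['extent']);print(t,n,round(r['conf'],2),e,fitcyl(e,n,*D[t]) if t in D else '')
print(C2W(p,[[1,59.5,0],[1,-51,0]]))
for n in('top','side'):
  b=np.array([[x,y,z] for x in(-61,-55) for y in(110,-95) for z in(45,67)]);print(n,'predicted bar',ext(proj(C2W(p,np.vstack([b,cyl(-58,110,18,76)])),n)))
E
```

```text
t: 28.45
ee_pos: [472.1, -201.2, 163.1]
orientation: [3.13, 0.273, 0.001]
ft_force: [0.7, -0.0, -0.2]
width: 0.3
grasp_force: 0.0
jar top 0.95 [307.8 186.8  21.1  21.5] [566.7  85.9]
jar side 0.78 [311.1 219.8  23.9  36.5] [586.4  66.8]
jar side 0.73 [326.2 201.9  21.9  15.7] [593.1 -17.1]
ramekin top 0.98 [376.5 261.8  20.6  25. ] [ 348.  -116.6]
ramekin top 0.78 [345.9 182.7  21.2  19.6] [583.2 -27.4]
ramekin top 0.66 [384.5 141.9  26.2  27. ] [ 709.  -146.3]
ramekin side 0.78 [443.9 208.3  25.9  24.7] [ 306.4 -207.9]
ramekin side 0.75 [327.1 203.   22.1  16.4] [603.7 -39.1]
ramekin side 0.62 [317.4 171.9  19.7  25. ] [ 711.9 -149.3]
keeper top 0.73 [326.8 202.2  72.7  21. ] 
keeper side 0.71 [336.6 219.7  30.6  54.5] 
lamp_arm top 0.8 [395.9 143.6  34.9  83.5] 
lamp_arm side 0.75 [330.6 128.4  78.9  29. ] 
tin top 0.68 [303.8 145.8  23.   25.4] [692.2  98. ]
tin side 0.63 [273.9 214.4  21.3  37.9] [692.3  97.8]
beaker top 0.68 [213.2 205.2  25.5  26.4] [514.6 366.8]
beaker side 0.75 [261.1 316.6  34.4  38. ] [516.8 363.9]
tongs top 0.67 [271.9 253.9  55.7  46.7] 
tongs side 0.57 [350.9 299.   86.1  33. ] 
scoop top 0.72 [250.8 187.9  22.1  54.4] 
scoop side 0.69 [272.6 273.8  65.6  34.8] 
scoop side 0.58 [324.6 218.5  76.3  78. ] 
[[570.9  84.9   0. ]
 [590.3 -23.8   0. ]]
top predicted bar [327.9 203.6  73.2  17.9]
side predicted bar [337.8 226.   32.2  68.4]
```

```bash
python3 -c "
from workcell import ctrl
print(ctrl.close_job())"
```

```text
the job is handed in; nothing more can be done
None
```

The job is handed in, done in the order asked at about 29 of the 72 s: lamp arm straight back, jar and ramekin home against the back wall, and keeper bar clicked shut; final mask positions match for the jar, ramekin, keeper, tin and beaker, but I viewed 11 pictures, one over the limit of 10.

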